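Put the loose bottles and bungs back in their bench holders

TASK

Clear the four loose things off the bench into their holders: stand the small dropper bottle in the free well of the white dropper stand and the wide sample bottle in the free compartment of the grey bottle carrier, each beside its fellow, and seat each rubber bung, narrow end down as it stands now, in the recess of its own size in the wooden stopper board. Everything must stand upright and fully down in its place; do not lift or knock over the two bottles already put away, and leave the timer where it lies.

Things in the scene. Friction and masses are not known exactly. Their poses are not given: they have to be found in the camera images.
- dropper_bottle: Loose: small upright clear glass dropper bottle with black cap and rubber teat, 33 mm diameter, 107 mm high; straight-sided body from 3 to 44 mm above its foot, then a shoulder, and a cap 27 mm wide tapering to the tip. About 60 g. Origin: centre of its foot; z up.
- sample_bottle: Loose: squat upright clear glass sample bottle, 58 mm diameter, 103 mm high; straight-sided from 5 to 68 mm above its foot, then tapering to the mouth. About 140 g. Origin: centre of its foot; z up. It stands on the bench; the same kind of bottle in the carrier is not this one.
- large_bung: Loose: larger dark red solid rubber bung, upright, narrow end down: 32 mm diameter at the top, 25 mm at the foot, 26 mm high. About 20 g. Origin: centre of its foot; z up.
- small_bung: Loose: smaller dark red solid rubber bung, upright, narrow end down: 25 mm diameter at the top, 20 mm at the foot, 21 mm high. About 16 g. Origin: centre of its foot; z up.
- dropper_stand: White plastic block, fixed; 80 (its x) by 140 (its y) by 25 mm high, with two tapered round wells for dropper bottles in a row along y: 52 mm wide at the mouth, 38 mm at the floor, which is 6 mm above the bench. Origin: centre of the underside, z up. Free well centred at (x, y) = (0, -31) mm in its frame; the one at (0, +31) mm holds the stored dropper bottle.
- bottle_carrier: Grey plastic tray, fixed; 91 (its x) by 186 mm (its y, with lugs), walls 30 mm high, with two square compartments, 78 x 78 mm inside, side by side along y, floor 4 mm above the bench. Origin: centre of the underside, z up. Free compartment centred at (x, y) = (0, -41) mm in its frame; that at (0, +41) mm holds the stored sample bottle.
- stopper_board: Light wooden board, fixed; 76 (its x) by 140 (its y) by 15 mm thick, with two countersunk round recesses, floors 6 mm above the bench. Origin: centre of the underside, z up. Larger recess at (x, y) = (0, +33) mm in its frame: 47 mm wide at the mouth, 35 at the floor. Smaller one at (0, -33) mm: 37 mm at the mouth, 27 at the floor.
- stored_dropper: Already put away: amber dropper bottle of the same size as the loose one, standing in the dropper stand. Leave it there. Origin: centre of its foot; z up.
- stored_sample: Already put away: sample bottle like the loose one, standing in the bottle carrier. Leave it there. Origin: centre of its foot; z up.
- timer: Bystander: white bench timer lying flat, 66 x 60 x 18 mm. Leave it alone. Origin: centre of its underside; z up.

How it is judged:
At the end, for the whole second after the job is handed in: Each of the four stands in its own place: sample bottle within 13 mm, the others within 8 mm of its centre along each holder axis, foot within 3 mm of the floor there, upright within 0.12 rad, released, at rest; both stored bottles still stand upright in their places (x of dropper_bottle in the frame of dropper_stand between -0.008 and 0.008 m and y of dropper_bottle in the frame of dropper_stand between -0.039 and -0.023 m and z of dropper_bottle in the frame of dropper_stand between 0.003 and 0.009 m and angle between each of dropper_bottle, sample_bottle, large_bung, small_bung, stored_dropper, stored_sample's own z axis and vertical below 0.12 rad and linear speed of each of dropper_bottle, sample_bottle, large_bung, small_bung, stored_dropper, stored_sample below 0.02 m/s and angular speed of each of dropper_bottle, sample_bottle, large_bung, small_bung, stored_dropper, stored_sample below 0.4 rad/s and x of sample_bottle in the frame of bottle_carrier between -0.013 and 0.013 m and y of sample_bottle in the frame of bottle_carrier between -0.054 and -0.028 m and z of sample_bottle in the frame of bottle_carrier between 0.001 and 0.007 m and x of large_bung in the frame of stopper_board between -0.008 and 0.008 m and y of large_bung in the frame of stopper_board between 0.025 and 0.041 m and z of large_bung in the frame of stopper_board between 0.003 and 0.009 m and x of small_bung in the frame of stopper_board between -0.008 and 0.008 m and y of small_bung in the frame of stopper_board between -0.041 and -0.025 m and z of small_bung in the frame of stopper_board between 0.003 and 0.009 m and x of stored_dropper in the frame of dropper_stand between -0.008 and 0.008 m and y of stored_dropper in the frame of dropper_stand between 0.023 and 0.039 m and z of stored_dropper in the frame of dropper_stand between 0.003 and 0.009 m and x of stored_sample in the frame of bottle_carrier between -0.013 and 0.013 m and y of stored_sample in the frame of bottle_carrier between 0.028 and 0.054 m and z of stored_sample in the frame of bottle_carrier between 0.001 and 0.007 m); the robot touches nothing.
It fails at once if the stored dropper bottle is moved more than 25 mm or knocked over (distance of stored_dropper from where it was at the start of the episode above 0.025 m or angle between stored_dropper's own z axis and vertical above 0.6 rad).
It fails at once if the stored sample bottle is moved more than 25 mm or knocked over (distance of stored_sample from where it was at the start of the episode above 0.025 m or angle between stored_sample's own z axis and vertical above 0.6 rad).
It fails at once if the timer is moved more than 15 mm (distance of timer from where it was at the start of the episode above 0.015 m).
It also fails if it takes over 104 s, if anything falls off the work surface, if the arm or the gripper's body presses on something with over 40 N, if the wrist force passes 120 N, or if a joint passes its speed limit or range.

ROBOT

A 6-joint arm with a two-finger parallel gripper is mounted at the origin on a cart in front of the work surface, level with it; the furniture and walls round the work are solid. World frame = base frame: x ahead of the robot, y to its left, z up, the work surface at z = 0. Lengths are in m, angles in rad, forces in N, time in s.
With the tool pointing down it reaches from about 0.275 to 0.825 m from the base axis. Payload 4.9 kg.
Tool frame: the origin (TCP) lies between the finger pads; the fingertips stand 25 mm ahead of it and the grasp point (between the pads) lies 6 mm ahead of it (robot.tip_reach is the distance from the TCP to the fingertips, in m); z points along the fingers, x is the direction in which the jaws open and shut, and the axes are right-handed (so a half turn about z gives the same grasp; the last joint's range is limited). The gripper opens to 85 mm and grips with 20 to 120 N. Pads are 22 mm wide; open, the fingers measure 114 mm over their backs; the gripper's body (76 mm by 85 mm) begins 54 mm behind the grasp point. The pads swing forward as they close: fully open they stand 13 mm farther back than shut.
Start: joints at [-1.312, 0.326, -0.193, 1.052, 0, 1.437], TCP at [0.211, -0.508, 0.256] pointing down, gripper open.
Joint ranges: [-2.65, 2.65], [-0.97, 1.79], [-1.3, 1.35], [-1.93, 2.1], [-1.47, 1.37], [-3.14, 3.14]. Speed limits (rad/s): [2.57, 2.57, 3.14, 3.14, 3.14, 3.14].

INTERFACE

Orientations are given as [roll, pitch, yaw] about the fixed x, y, z axes, in that order (R = Rz(yaw) Ry(pitch) Rx(roll)).
In Python, from cell import robot gives the robot as it stands. The module is installed in compiled form; this text tells all that it offers.
- The arm moves only by the shell command python3 -m handwheel 'ROWS'. ROWS is JSON, a list of rows, each a list of 5 numbers: the opening, from -1 (shut) to 1 (fully open), so that 0 is half open, then the shift along the tool's x, y, z in mm, then the turn about the tool's z in rad. In form: [[gripper, x, y, z, roll], ...]. A call has exactly 5 rows; each row is the pose to reach, as a shift and turn from the pose measured when the call began, along the tool's axes at that moment; what a row does not reach only later rows make up. A row lasts 1/10 s, in which the tool goes at most 50 mm and 8.59 degrees, less where a joint would pass 70% of its speed; a pose out of reach is approached as far as the arm can. A call with a gripper value outside its range is refused whole. The fingers move at their own pace and stop on an object; the grip force is fixed at half the most. Time passes only in rows, so rows that repeat a pose let the fingers close, or fill a call up. It gives the time, the measured TCP pose, the force and the opening at its end, in the units of the state.
- robot.get_state(): the state, without advancing time (a new reading comes with each control period).
- robot.grab_frame(name): name is "scene" or "top"; returns a dict with "frame" (480x640x3 uint8, red, green, blue), "range_z" (480x640 float32, m along the optical axis (not along the pixel's ray), 0 where there is no reading), "fx", "fy", "cx", "cy" (pixels), "xyz" and "rotation" of the camera in the world. Camera axes: x right, y down, z forward; pixel columns grow to the right and rows downward; lengths in m; the calibration is good to about 2 mm. A picture is of the moment at which its call begins.
- robot.sign_off(): hands the job in, once; it reports no verdict.
Trained networks look in the newest picture that a camera, given by its name, has taken for a name from the list of things; names that differ only in an ending like _2 or _b are one class to them, and where a whole thing is asked for, a point or a joint stands for the part that bears it (a point fixed in the world has none). Each returns a list of dicts, best first, with "score" (0 to 1); they miss things now and then, are a little off and sometimes report something else, mostly with a low value. They report only what shows in the picture. A call takes as long as a camera call.
- robot.spot_in(camera, name): "rect" ([centre column, centre row, width, height] in pixels, round what is visible of it).
- robot.place_of(camera, name): "position" ([row, column] in pixels: a listed point, or the origin of a listed thing).
The state is a dict: "time": time; "q": joint angles; "joint_vel": joint speeds; "effort": joint torques, N m; "ee_pos": TCP position; "eef_rot": TCP orientation; "force": force on the tool from outside, world axes, zero at the start; "moment": the same for the moment, N m; "width": finger opening in m.
Only numpy, scipy, OpenCV 4.12 (cv2) and the standard library are available. Lean on these libraries where they do the work, as an engineer would, in place of code of your own. Each camera call takes 0.05 s, during which the arm holds its last target. There are 200 camera calls.

## Working session

There is one attempt and no reset: what is moved stays moved. The work goes in short steps, Python scripts to look and compute and a shell command to move; the robot and the scene stay as the last step left them, time stands still between calls to the robot, and variables do not carry over. Pictures are saved under pics/ and viewed, about 12 in all and at most 16, crops included, and the job is handed in when it is done.

```bash
mkdir -p pics; cat > h.py <<'E'
import numpy as np, cv2
from cell import robot
from scipy.spatial.transform import Rotation as Rn
def Rm(r):
    r=np.array(r,float)
    return r if r.shape==(3,3) else (Rn.from_quat(r).as_matrix() if r.size==4 else Rn.from_euler('xyz',r).as_matrix())
def cloud(f):
    z=f["range_z"]; v,u=np.mgrid[:480,:640]
    p=np.stack([(u-f["cx"])/f["fx"]*z,(v-f["cy"])/f["fy"]*z,z],-1)
    w=p@Rm(f["rotation"]).T+np.array(f["xyz"]); w[z==0]=np.nan
    return w
def ray(f,u,v,h):
    d=Rm(f["rotation"])@np.array([(u-f["cx"])/f["fx"],(v-f["cy"])/f["fy"],1]); o=np.array(f["xyz"])
    return o+d*(h-o[2])/d[2]
E
python3 - <<'E'
from h import *
for c in("top","scene"):
    f=robot.grab_frame(c); cv2.imwrite(f"pics/{c}0.png",f["frame"][:,:,::-1]); np.savez(c+"0.npz",**f)
    print(c,f["fx"],f["xyz"],f["rotation"])
    for n in "dropper_bottle sample_bottle large_bung small_bung dropper_stand bottle_carrier stopper_board stored_dropper stored_sample timer".split():
        r=robot.place_of(c,n); 
        for d in r[:3]:
            q=d["position"]; print(n,round(d["score"],2),np.round(q),ray(f,q[1],q[0],0).round(3))
print(robot.get_state())
E
```

```text
top 520.8832202344934 [ 3.52808156e-01 -2.97608592e-04  1.30936022e+00] [-3.03617453 -0.00634794 -1.57771485]
dropper_bottle 0.59 [287. 252.] [0.414 0.143 0.   ]
sample_bottle 0.66 [282. 381.] [ 0.423 -0.18   0.   ]
sample_bottle 0.38 [212. 320.] [ 0.603 -0.028  0.   ]
large_bung 0.56 [282. 306.] [0.426 0.009 0.   ]
small_bung 0.62 [274. 182.] [0.448 0.32  0.   ]
dropper_stand 0.9 [220. 185.] [0.583 0.317 0.   ]
bottle_carrier 0.68 [215. 319.] [ 0.596 -0.025  0.   ]
stopper_board 0.86 [211. 258.] [0.606 0.131 0.   ]
stored_dropper 0.57 [222. 168.] [0.58  0.358 0.   ]
stored_sample 0.68 [204. 306.] [0.623 0.008 0.   ]
timer 0.59 [292. 444.] [ 0.398 -0.337  0.   ]
timer 0.42 [210. 319.] [ 0.608 -0.025  0.   ]
scene 505.6796859345732 [-0.39723418  0.50607419  0.54869503] [-2.03043351e+00 -5.91601120e-04 -2.09503233e+00]
dropper_bottle 0.9 [287. 270.] [0.407 0.152 0.   ]
sample_bottle 0.81 [247. 392.] [ 0.422 -0.169  0.   ]
sample_bottle 0.37 [273. 148.] [0.585 0.355 0.   ]
large_bung 0.71 [265. 327.] [0.424 0.007 0.   ]
dropper_stand 0.94 [273. 168.] [0.566 0.317 0.   ]
dropper_stand 0.
[... 289 characters left out ...]
9 0.   ]
timer 0.68 [239. 449.] [ 0.385 -0.311  0.   ]
{'time': 1.1, 'q': array([-1.31218392e+00,  3.26220210e-01, -1.92607679e-01,  1.05202881e+00,
       -1.93186154e-05,  1.43662182e+00]), 'joint_vel': array([ 0.00220132,  0.00101677,  0.00030961,  0.00014612, -0.00114677,
        0.00148205]), 'effort': array([ 5.58603915e-04, -4.43341756e+01,  2.62758458e+01,  1.12510046e-03,
        1.13893645e-04, -3.88718775e-06]), 'ee_pos': array([ 0.21053901, -0.50810749,  0.2562669 ]), 'eef_rot': array([ 3.14158159e+00,  6.24161737e-05, -1.17800941e+00]), 'force': array([ 0.19697265, -0.32552719, -0.32237011]), 'moment': array([ 0.01152517, -0.00328491, -0.02876018]), 'width': 0.08545976499758366}
```

```bash
python3 - <<'E'
from h import *
f=dict(np.load("top0.npz")); im=f["frame"][160:340,140:490,::-1]
cv2.imwrite("pics/topc.png",cv2.resize(im,None,fx=2.28,fy=2.28,interpolation=cv2.INTER_CUBIC))
w=cloud(f)
def blob(n,x,y,r,lo,hi):
    m=(np.hypot(w[...,0]-x,w[...,1]-y)<r)&(w[...,2]>lo)&(w[...,2]<hi); p=w[m]
    if len(p)<4: print(n,"none"); return
    (c,s,a)=cv2.minAreaRect(p[:,:2].astype(np.float32)); print(n,len(p),"mean",p.mean(0).round(3),"rect",np.round(c,3),np.round(s,3),round(a,1),"zmax",p[:,2].max().round(3))
blob("drop",.41,.147,.05,.02,.15);blob("samp",.422,-.175,.06,.02,.15)
blob("large",.425,.008,.04,.015,.04);blob("small",.448,.32,.04,.01,.04)
blob("stand",.575,.317,.1,.018,.032);blob("carrier",.595,-.022,.13,.022,.036);blob("board",.6,.135,.085,.01,.02)
blob("stDrop",.585,.352,.03,.05,.15);blob("stSamp",.61,.015,.05,.05,.15);blob("timer",.39,-.325,.07,.01,.03)
E
```

```text
drop 159 mean [0.418 0.148 0.069] rect [0.42  0.151] [0.032 0.032] 62.5 zmax 0.111
samp 515 mean [ 0.429 -0.175  0.075] rect [ 0.43  -0.178] [0.057 0.057] 0.9 zmax 0.11
large 129 mean [0.421 0.009 0.028] rect [0.421 0.01 ] [0.03 0.03] 45.7 zmax 0.033
small 84 mean [0.453 0.321 0.022] rect [0.453 0.322] [0.023 0.023] 45.4 zmax 0.028
stand 1237 mean [0.574 0.319 0.025] rect [0.575 0.321] [0.142 0.08 ] 71.9 zmax 0.032
carrier 708 mean [ 0.608 -0.025  0.029] rect [ 0.609 -0.017] [0.208 0.105] 78.0 zmax 0.036
board 1320 mean [0.601 0.135 0.015] rect [0.616 0.128] [0.157 0.108] 85.4 zmax 0.02
stDrop 167 mean [0.582 0.346 0.078] rect [0.582 0.348] [0.027 0.031] 47.6 zmax 0.118
stSamp 486 mean [0.615 0.014 0.081] rect [0.618 0.014] [0.056 0.056] 89.6 zmax 0.112
timer 623 mean [ 0.397 -0.327  0.018] rect [ 0.397 -0.328] [0.066 0.061] 12.3 zmax 0.024
```

View pics/topc.png

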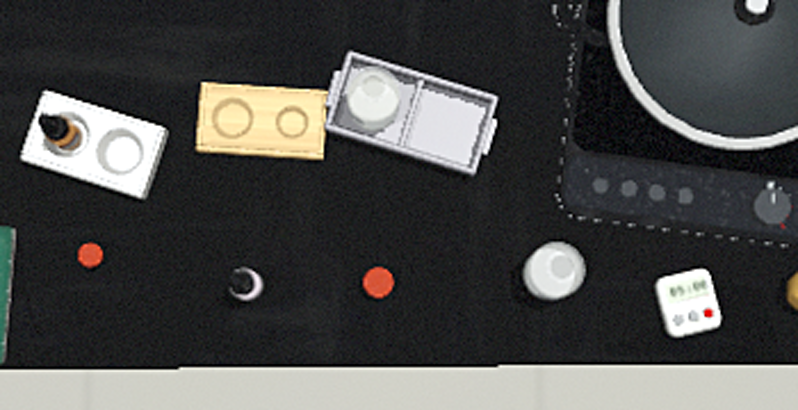

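View pics/scene0.png

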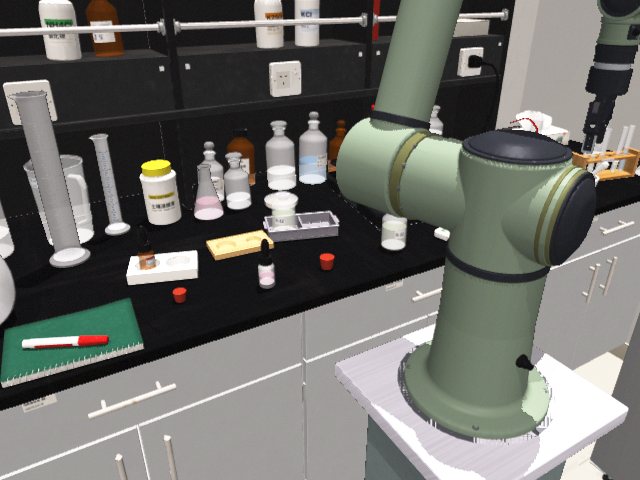

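The top view (crop) shows from left to right: the white stand with its free well right (120,150), the board with its large recess left (232,117) and small one right (292,122), and the carrier with its free compartment right (450,125). Below them are the small bung (90,255), dropper (245,283), large bung (378,282), sample bottle (553,270) and timer (688,302). The scene view agrees. I'll refine the holder poses next.

```bash
cat >> h.py <<'E'
def go(x,y,z,yaw):
    s=robot.get_state(); e=np.array(s["eef_rot"]); R=Rm(e); d=R.T@(np.array([x,y,z])-s["ee_pos"])*1000
    t=-(yaw-e[2]); t=(t+np.pi/2)%np.pi-np.pi/2
    print("t",round(s["time"],2),"tcp",s["ee_pos"].round(4),"rpy",e.round(3),"w",round(s["width"],4),"F",s["force"].round(1),"-> shift",d.round(1),"roll",round(t,3))
E
python3 - <<'E'
from h import *
f=dict(np.load("top0.npz")); w=cloud(f)
from scipy.optimize import minimize
def fit(n,cx,cy,yaw,a,b,lo,hi,excl=None):
    m=(np.hypot(w[...,0]-cx,w[...,1]-cy)<.11)&(w[...,2]>lo)&(w[...,2]<hi); P=w[m][:,:2]
    # maximise inside-minus-outside with a soft rectangle
    def sc(p,s=.002):
        c,sn=np.cos(p[2]),np.sin(p[2]); q=P-p[:2]; X=q@[c,sn]; Y=q@[-sn,c]
        d=np.maximum(abs(X)-a/2,abs(Y)-b/2); return np.mean(np.minimum(np.maximum(d,0),.006))*1e3
    def cost(p):
        # inner grid points coverage: penalise rectangle edge strips without data
        c,sn=np.cos(p[2]),np.sin(p[2]); q=P-p[:2]; X=q@[c,sn]; Y=q@[-sn,c]
        ins=(abs(X)<a/2+.001)&(abs(Y)<b/2+.001)
        ex=[np.percentile(X[ins],.5)+np.percentile(X[ins],99.5),np.percentile(Y[ins],.5)+np.percentile(Y[ins],99.5)]
        return sc(p)+np.sum(np.abs(ex))*50
    r=min((minimize(cost,[cx+i,cy+j,yaw],method="Nelder-Mead",options=dict(initial_simplex=[[cx+i,cy+j,yaw],[cx+i+.006,cy+j,yaw],[cx+i,cy+j+.006,yaw],[cx+i,cy+j,yaw+.06]])) for i in(-.004,.004) for j in(-.004,.004)),key=lambda r:r.fun)
    p=r.x; c,sn=np.cos(p[2]),np.sin(p[2])
    print(n,p.round(4),round(r.fun,3)); return lambda y:np.round(p[:2]+y*np.array([-sn,c]),4)
g=fit("stand",.575,.32,-.314,.08,.14,.018,.032);print(g(-.031),g(.031))
g=fit("board",.6,.135,-.06,.076,.14,.01,.02);print(g(.033),g(-.033))
g=fit("carrier",.605,-.025,-.285,.091,.170,.022,.036);print(g(-.041),g(.041))
# floor of free compartment / recess circles from depth
for n,x,y,lo,hi,r in(("well",.565,.291,.0,.012,.03),("Lrec",.602,.168,-.002,.0105,.03),("Srec",.6,.102,-.002,.0105,.025),("comp",.594,-.065,-.004,.012,.038)):
    m=(np.hypot(w[...,0]-x,w[...,1]-y)<r)&(w[...,2]>lo)&(w[...,2]<hi)
    print(n,m.sum(),w[m].mean(0).round(4), np.round(cv2.minAreaRect(w[m][:,:2].astype(np.float32))[0],4))
go(.43,-.178,.12,-.285)
E
```

```text
stand [ 0.5743  0.3204 -0.2988] 0.018
[0.5652 0.2908] [0.5835 0.35  ]
board [ 0.601   0.1368 -0.0652] 0.081
[0.6031 0.1698] [0.5988 0.1039]
carrier [ 0.6063 -0.0276 -0.3038] 0.559
[ 0.594  -0.0667] [0.6185 0.0115]
well 201 [0.5659 0.2927 0.0074] [0.5662 0.2921]
Lrec 184 [0.6047 0.1706 0.0068] [0.6039 0.1686]
Srec 119 [0.6004 0.1042 0.0074] [0.5993 0.1016]
comp 681 [ 0.5946 -0.0651  0.0054] [ 0.5952 -0.0654]
t 1.1 tcp [ 0.2105 -0.5081  0.2563] rpy [ 3.142  0.    -1.178] w 0.0855 F [ 0.2 -0.3 -0.3] -> shift [-221.  -329.1  136.3] roll -0.893
```

```bash
python3 -m handwheel '[[1,-221,-329,20,-0.9],[1,-221,-329,20,-0.9],[1,-221,-329,20,-0.9],[1,-221,-329,20,-0.9],[1,-221,-329,20,-0.9]]'; python3 -c "
from h import *
go(.43,-.178,.12,-.3)"
```

```text
time: 1.6
ee_pos: [0.3495, -0.2986, 0.2438]
eef_rot: [3.141, -0.001, -0.422]
force: [1.1, -0.3, 0.4]
width: 0.0855
t 1.6 tcp [ 0.3495 -0.2986  0.2438] rpy [ 3.141e+00 -1.000e-03 -4.220e-01] w 0.0855 F [ 1.1 -0.3  0.4] -> shift [  23.9 -143.   123.8] roll -0.122
```

```bash
python3 -m handwheel '[[1,23,-143,0,-0.122],[1,23,-143,0,-0.122],[1,23,-143,0,-0.122],[1,23,-143,60,-0.122],[1,23,-143,90,-0.122]]'; python3 -c "
from h import *
f=robot.grab_frame('top'); cv2.imwrite('pics/t1.png',cv2.resize(f['frame'][210:350,290:470,::-1],None,fx=3,fy=3))
go(.4295,-.178,.060,-.3)"
```

```text
time: 2.1
ee_pos: [0.4307, -0.1763, 0.1533]
eef_rot: [3.14, -0.004, -0.296]
force: [0.2, -0.3, -0.2]
width: 0.0857
t 2.15 tcp [ 0.4264 -0.1747  0.1473] rpy [-3.14   0.007 -0.298] w 0.0853 F [-2.3  1.3 -5. ] -> shift [ 4.5  2.4 87.3] roll 0.002
```

View pics/t1.png

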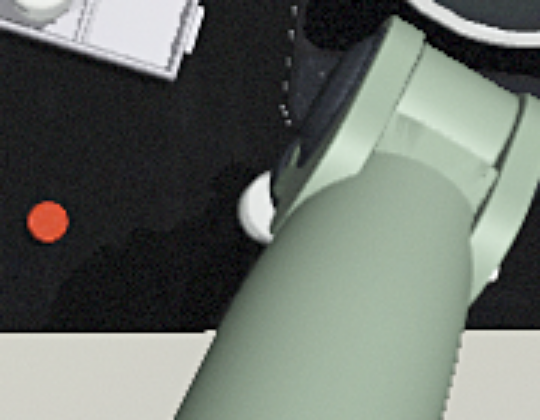

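The arm hides most of the bottle from the top camera (left edge at 240,205), so that view doesn't help. I'll descend.

```bash
python3 -m handwheel '[[1,4,2,0,0],[1,4,2,30,0],[1,4,2,60,0],[1,4,2,80,0],[1,4,2,87,0]]'; python3 -c "
from h import *
go(.4295,-.178,.060,-.3)"
```

```text
time: 2.65
ee_pos: [0.4294, -0.1782, 0.0602]
eef_rot: [-3.14, 0.007, -0.299]
force: [-0.7, 1.2, 0.4]
width: 0.0852
t 2.65 tcp [ 0.4294 -0.1782  0.0602] rpy [-3.14   0.007 -0.299] w 0.0852 F [-0.7  1.2  0.4] -> shift [ 0.  -0.3  0.2] roll 0.001
```

```bash
python3 -m handwheel '[[-1,0,0,0,0],[-1,0,0,0,0],[-1,0,0,0,0],[-1,0,0,0,0],[-1,0,0,0,0]]'; python3 -m handwheel '[[-1,0,0,0,0],[-1,0,0,0,0],[-1,0,0,-30,0],[-1,0,0,-70,0],[-1,0,0,-100,0]]'; python3 -c "
from h import *
go(.5945,-.066,.160,-.3)"
```

```text
time: 3.15
ee_pos: [0.4307, -0.1793, 0.0621]
eef_rot: [-3.141, 0.004, -0.299]
force: [-0.4, -0.2, 6.3]
width: 0.0553
time: 3.65
ee_pos: [0.4312, -0.1794, 0.164]
eef_rot: [-3.141, 0.003, -0.299]
force: [1.4, 0.2, -1.1]
width: 0.0553
t 3.65 tcp [ 0.4312 -0.1794  0.164 ] rpy [-3.141e+00  3.000e-03 -2.990e-01] w 0.0553 F [ 1.4  0.2 -1.1] -> shift [ 122.6 -156.5    3.7] roll 0.001
```

```bash
python3 -m handwheel '[[-1,122,-156,0,0],[-1,122,-156,0,0],[-1,122,-156,0,0],[-1,122,-156,0,0],[-1,122,-156,0,0]]'; python3 -c "
from h import *
f=robot.grab_frame('scene'); cv2.imwrite('pics/s1.png',cv2.resize(f['frame'][120:270,200:400,::-1],None,fx=4,fy=4))
go(.5945,-.066,.066,-.3)"
```

```text
time: 4.15
ee_pos: [0.5982, -0.063, 0.1636]
eef_rot: [-3.139, -0.0, -0.294]
force: [-0.7, -0.2, -1.6]
width: 0.0553
t 4.2 tcp [ 0.5955 -0.0645  0.1632] rpy [-3.141e+00  2.000e-03 -2.950e-01] w 0.0554 F [-0.  -0.6 -1.3] -> shift [-0.2  1.8 97.2] roll 0.005
```

View pics/s1.png

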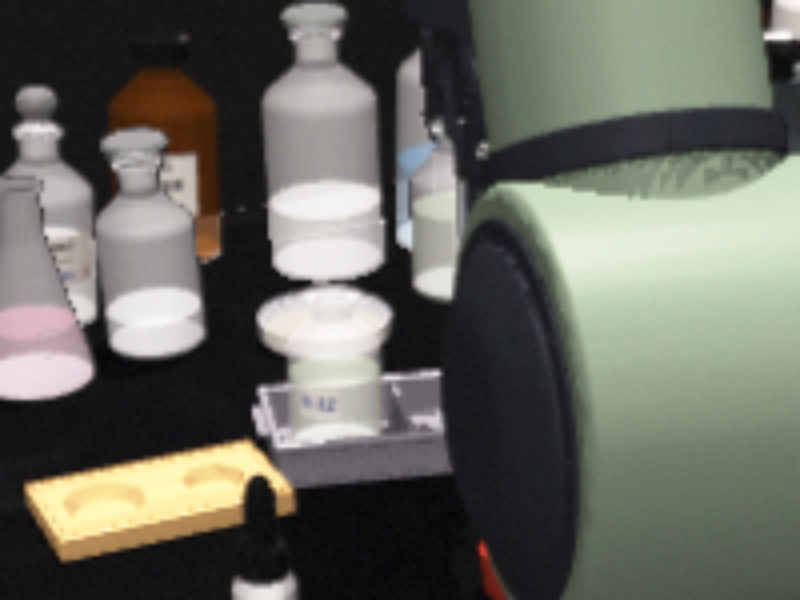

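The arm hides the held bottle here, and the carrier (350,430) is undisturbed. I'll lower it and watch the force.

```bash
python3 -m handwheel '[[-1,0,2,20,0],[-1,0,2,50,0],[-1,0,2,80,0],[-1,0,2,92,0],[-1,0,2,92,0]]'; python3 -m handwheel '[[-1,0,0,2,0],[-1,0,0,3,0],[-1,0,0,4,0],[-1,0,0,5,0],[-1,0,0,6,0]]';python3 -c "
from h import *
go(.5945,-.066,.066,-.3)"
```

```text
time: 4.7
ee_pos: [0.5923, -0.0665, 0.0695]
eef_rot: [3.141, 0.007, -0.296]
force: [-0.1, 0.1, -1.6]
width: 0.0551
time: 5.2
ee_pos: [0.5931, -0.0667, 0.0661]
eef_rot: [3.141, 0.005, -0.296]
force: [-5.7, 0.7, 19.1]
width: 0.0554
t 5.2 tcp [ 0.5931 -0.0667  0.0661] rpy [ 3.141  0.005 -0.296] w 0.0554 F [-5.7  0.7 19.1] -> shift [ 1.2 -1.1  0.1] roll 0.004
```

```bash
python3 -m handwheel '[[0.6,0,0,-1,0],[0.8,0,0,-1,0],[1,0,0,-1,0],[1,0,0,-1,0],[1,0,0,-1,0]]'; python3 -m handwheel '[[1,0,0,-40,0],[1,0,0,-80,0],[1,0,0,-120,0],[1,0,0,-150,0],[1,0,0,-150,0]]';python3 -c "
from h import *
go(.421,.010,.2,-.065)"
```

```text
time: 5.7
ee_pos: [0.593, -0.0667, 0.0669]
eef_rot: [3.141, 0.005, -0.296]
force: [-0.2, -0.2, 0.0]
width: 0.0854
time: 6.2
ee_pos: [0.5965, -0.0675, 0.2218]
eef_rot: [-3.141, -0.003, -0.296]
force: [1.6, 0.0, 0.3]
width: 0.0854
t 6.2 tcp [ 0.5965 -0.0675  0.2218] rpy [-3.141e+00 -3.000e-03 -2.960e-01] w 0.0854 F [1.6 0.  0.3] -> shift [-190.5  -22.9   21.2] roll -0.231
```

```bash
python3 -m handwheel '[[1,-190,-23,0,-0.231],[1,-190,-23,0,-0.231],[0.2,-190,-23,0,-0.231],[0.2,-190,-23,40,-0.231],[0.2,-190,-23,80,-0.231]]';python3 -c "
from h import *
f=robot.grab_frame('top'); cv2.imwrite('pics/t2.png',cv2.resize(f['frame'][150:330,160:430,::-1],None,fx=2.9,fy=2.9))
go(.421,.010,.037,-.065)"
```

```text
time: 6.7
ee_pos: [0.4181, 0.0115, 0.1409]
eef_rot: [3.141, -0.003, -0.063]
force: [1.3, -0.5, -0.4]
width: 0.0514
t 6.75 tcp [0.415  0.0115 0.1347] rpy [-3.141  0.005 -0.064] w 0.0515 F [-3.7 -0.1 -4.4] -> shift [ 6.6  1.2 97.7] roll 0.001
```

View pics/t2.png

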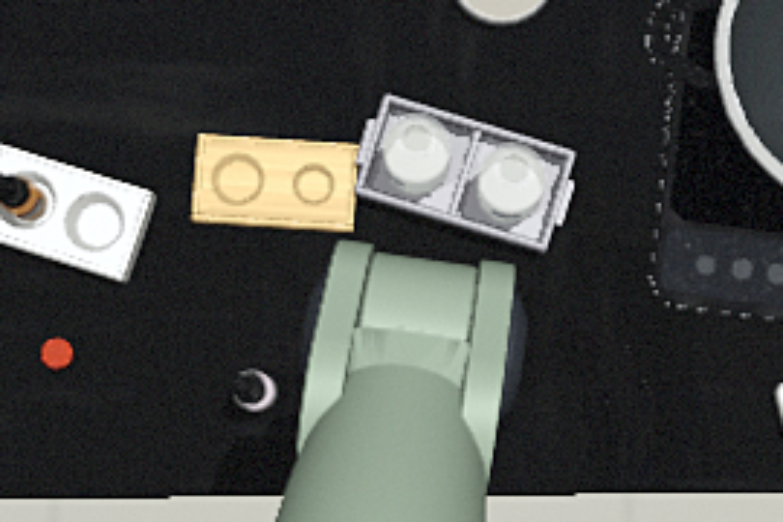

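The sample bottle stands in the free compartment at (510,185), beside its fellow at (415,150). Next is the large bung.

```bash
python3 -m handwheel '[[0.2,6,1,0,0],[0.2,6,1,30,0],[0.2,6,1,60,0],[0.2,6,1,90,0],[0.2,6,1,98,0]]';python3 -m handwheel '[[0.2,0,0,0,0],[-1,0,0,0,0],[-1,0,0,0,0],[-1,0,0,0,0],[-1,0,0,0,0]]';python3 -m handwheel '[[-1,0,0,-1,0],[-1,0,0,-10,0],[-1,0,0,-30,0],[-1,0,0,-50,0],[-1,0,0,-60,0]]'; python3 -c "
from h import *
go(.6035,.169,.1,-.065)"
```

```text
time: 7.25
ee_pos: [0.4208, 0.0098, 0.0353]
eef_rot: [-3.141, 0.008, -0.065]
force: [-1.3, -0.0, -0.1]
width: 0.0509
time: 7.75
ee_pos: [0.4223, 0.0096, 0.0368]
eef_rot: [-3.142, 0.004, -0.064]
force: [-0.3, 0.1, 7.4]
width: 0.0278
time: 8.25
ee_pos: [0.4234, 0.0095, 0.0987]
eef_rot: [3.141, 0.002, -0.064]
force: [0.9, 0.5, -1.4]
width: 0.0276
t 8.25 tcp [0.4234 0.0095 0.0987] rpy [ 3.141e+00  2.000e-03 -6.400e-02] w 0.0276 F [ 0.9  0.5 -1.4] -> shift [ 169.4 -170.8   -1.7] roll 0.001
```

```bash
python3 -m handwheel '[[-1,30,-30,-10,0],[-1,70,-70,-10,0],[-1,105,-105,-10,0],[-1,140,-140,-10,0],[-1,168,-171,-10,0]]';python3 -m handwheel '[[-1,0,0,0,0],[-1,0,0,0,0],[-1,0,0,0,0],[-1,0,0,0,0],[-1,0,0,0,0]]'; python3 -c "
from h import *
f=robot.grab_frame('scene'); cv2.imwrite('pics/s2.png',cv2.resize(f['frame'][170:300,130:330,::-1],None,fx=4,fy=4))
go(.6035,.169,.05,-.065)"
```

```text
time: 8.75
ee_pos: [0.6035, 0.1708, 0.1085]
eef_rot: [3.141, 0.002, -0.064]
force: [0.4, -1.6, 0.2]
width: 0.0279
time: 9.25
ee_pos: [0.6029, 0.1699, 0.1088]
eef_rot: [3.141, 0.002, -0.065]
force: [-0.6, 0.2, 0.2]
width: 0.0281
t 9.3 tcp [0.6031 0.17   0.1089] rpy [ 3.141e+00  2.000e-03 -6.500e-02] w 0.0281 F [ 0.2 -0.   0.8] -> shift [ 0.6  1.  58.9] roll -0.0
```

View pics/s2.png

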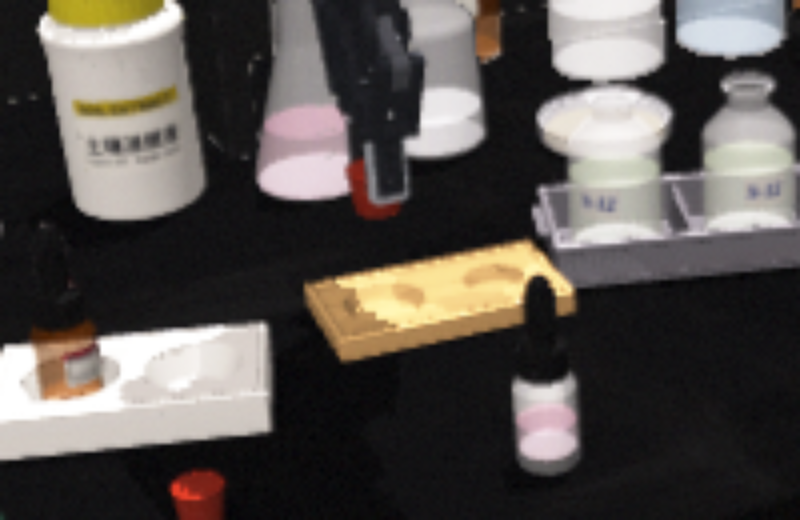

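The bung is held near-upright at (375,185) above the board; both sample bottles stand in the carrier. Lowering now.

```bash
python3 -m handwheel '[[-1,0.5,1,20,0],[-1,0.5,1,40,0],[-1,0.5,1,55,0],[-1,0.5,1,60,0],[-1,0.5,1,62,0]]';python3 -m handwheel '[[-1,0,0,0,0],[-1,0,0,1,0],[-1,0,0,2,0],[-1,0,0,3,0],[-1,0,0,4,0]]'; python3 -c "
from h import *
go(.6035,.169,.043,-.065)"
```

```text
time: 9.8
ee_pos: [0.603, 0.1688, 0.0464]
eef_rot: [3.141, 0.003, -0.066]
force: [0.0, -0.3, 0.3]
width: 0.0281
time: 10.3
ee_pos: [0.6032, 0.1689, 0.0428]
eef_rot: [3.141, 0.002, -0.066]
force: [-2.4, 0.5, 9.6]
width: 0.0278
t 10.3 tcp [0.6032 0.1689 0.0428] rpy [ 3.141e+00  2.000e-03 -6.600e-02] w 0.0278 F [-2.4  0.5  9.6] -> shift [ 0.3 -0.2 -0.2] roll -0.001
```

Contact at exactly the expected height, so I'll release and go to the small bung.

```bash
python3 -m handwheel '[[0,0,0,0,0],[0.2,0,0,0,0],[0.2,0,0,0,0],[0.2,0,0,-40,0],[0.2,0,0,-90,0]]'; python3 -c "
from h import *
go(.453,.322,.13,-.065)"
```

```text
time: 10.8
ee_pos: [0.6011, 0.1684, 0.1309]
eef_rot: [3.14, 0.009, -0.066]
force: [0.0, 0.3, 0.4]
width: 0.0512
t 10.8 tcp [0.6011 0.1684 0.1309] rpy [ 3.14   0.009 -0.066] w 0.0512 F [0.  0.3 0.4] -> shift [-157.8 -143.5    2.1] roll -0.001
```

```bash
python3 -m handwheel '[[0.2,-30,-28,-20,0],[0.2,-70,-64,-20,0],[0.2,-105,-98,-20,0],[0.2,-140,-130,-20,0],[0.2,-158,-143,-10,0]]';python3 -c "
from h import *
f=robot.grab_frame('top'); cv2.imwrite('pics/t3.png',cv2.resize(f['frame'][150:330,130:430,::-1],None,fx=2.6,fy=2.6))
np.savez('top1.npz',**f)
go(.453,.322,.035,-.065)"
```

```text
time: 11.3
ee_pos: [0.4507, 0.3244, 0.1433]
eef_rot: [-3.141, 0.007, -0.062]
force: [0.3, -0.5, -0.1]
width: 0.0514
t 11.35 tcp [0.4476 0.3247 0.1409] rpy [ 3.141  0.012 -0.06 ] w 0.0511 F [-3.3  1.3 -0.7] -> shift [  6.8   2.2 105.9] roll 0.005
```

View pics/t3.png

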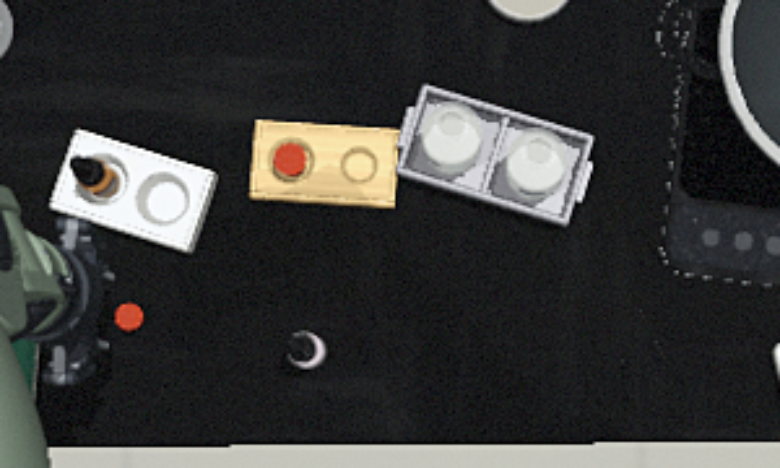

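The large bung sits in its recess at (290,160), and the small bung (130,316) is untouched. I'll grasp it.

```bash
python3 -m handwheel '[[0.2,6,2,0,0],[0.2,6,2,30,0],[0.2,6,2,60,0],[0.2,6,2,90,0],[0.2,6,2,106,0]]';python3 -m handwheel '[[0.2,0,0,0,0],[-1,0,0,0,0],[-1,0,0,0,0],[-1,0,0,0,0],[-1,0,0,0,0]]';python3 -c "
from h import *
go(.453,.322,.035,-.065)"; python3 -m handwheel '[[-1,0,0,-1,0],[-1,0,0,-10,0],[-1,0,0,-30,0],[-1,0,0,-60,0],[-1,0,0,-80,0]]'; python3 -c "
from h import *
go(.5995,.1035,.12,-.065)"
```

```text
time: 11.85
ee_pos: [0.4527, 0.3207, 0.0327]
eef_rot: [3.139, 0.014, -0.062]
force: [0.4, -0.2, 0.8]
width: 0.0512
time: 12.35
ee_pos: [0.454, 0.321, 0.034]
eef_rot: [3.14, 0.011, -0.062]
force: [1.2, -0.4, 3.8]
width: 0.0211
t 12.35 tcp [0.454 0.321 0.034] rpy [ 3.14   0.011 -0.062] w 0.0211 F [ 1.2 -0.4  3.8] -> shift [-1.1 -0.9 -1. ] roll 0.003
time: 12.85
ee_pos: [0.4551, 0.3214, 0.1162]
eef_rot: [3.141, 0.01, -0.062]
force: [0.3, 0.4, -1.0]
width: 0.021
t 12.85 tcp [0.4551 0.3214 0.1162] rpy [ 3.141  0.01  -0.062] w 0.021 F [ 0.3  0.4 -1. ] -> shift [157.5 208.6  -5.3] roll 0.003
```

```bash
python3 -m handwheel '[[-1,25,33,-5,0],[-1,55,73,-5,0],[-1,85,113,-5,0],[-1,115,153,-5,0],[-1,145,193,-5,0]]';python3 -m handwheel '[[-1,12,16,0,0],[-1,12,16,0,0],[-1,12,16,0,0],[-1,12,16,0,0],[-1,12,16,0,0]]'; python3 -c "
from h import *
f=robot.grab_frame('scene'); cv2.imwrite('pics/s3.png',cv2.resize(f['frame'][170:300,130:330,::-1],None,fx=4,fy=4))
go(.5995,.1035,.045,-.065)"
```

```text
time: 13.35
ee_pos: [0.5887, 0.1183, 0.1207]
eef_rot: [3.142, 0.009, -0.061]
force: [0.8, 0.3, 0.2]
width: 0.0214
time: 13.85
ee_pos: [0.5989, 0.1029, 0.1207]
eef_rot: [-3.141, 0.01, -0.06]
force: [0.8, 0.9, -0.1]
width: 0.0212
t 13.9 tcp [0.599  0.1029 0.1208] rpy [-3.142  0.01  -0.06 ] w 0.0214 F [ 0.  -0.8 -0.2] -> shift [ 1.2 -0.6 75.7] roll 0.005
```

View pics/s3.png

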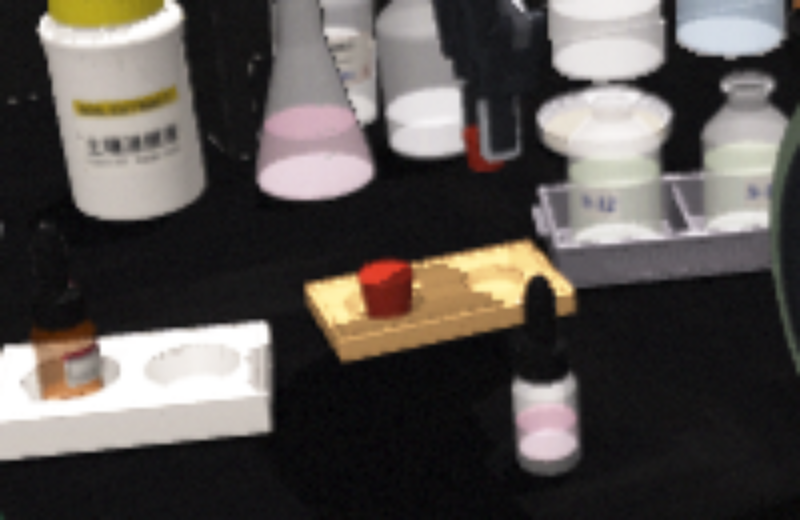

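The small bung is held at (490,150) and the large one is seated upright at (385,290). Lowering.

```bash
python3 -m handwheel '[[-1,0.5,-0.5,20,0],[-1,0.5,-0.5,40,0],[-1,0.5,-0.5,60,0],[-1,0.5,-0.5,74,0],[-1,0.5,-0.5,77,0]]';python3 -m handwheel '[[-1,0,0,0,0],[-1,0,0,1,0],[-1,0,0,2,0],[-1,0,0,3,0],[-1,0,0,4,0]]'; python3 -c "
from h import *
go(.5995,.1035,.040,-.065)"
```

```text
time: 14.4
ee_pos: [0.5972, 0.1039, 0.042]
eef_rot: [3.141, 0.013, -0.059]
force: [-1.0, 0.4, -0.2]
width: 0.0213
time: 14.9
ee_pos: [0.5979, 0.104, 0.0399]
eef_rot: [-3.142, 0.011, -0.058]
force: [-4.2, 0.2, 17.1]
width: 0.0216
t 14.9 tcp [0.5979 0.104  0.0399] rpy [-3.142  0.011 -0.058] w 0.0216 F [-4.2  0.2 17.1] -> shift [ 1.6  0.4 -0.1] roll 0.007
```

```bash
python3 -m handwheel '[[0,0,0,0,0],[0.2,0,0,0,0],[0.2,0,0,0,0],[0.2,0,0,-60,0],[0.2,0,0,-110,0]]'; python3 -c "
from h import *
from scipy.optimize import least_squares as L
w=cloud(dict(np.load('top1.npz')))
for lo,hi in((.015,.05),(.035,.052),(.07,.12)):
    p=w[(np.hypot(w[...,0]-.42,w[...,1]-.15)<.05)&(w[...,2]>lo)&(w[...,2]<hi)]; print(len(p),np.round(cv2.minAreaRect(p[:,:2].astype(np.float32)),4) if 0 else (cv2.minEnclosingCircle(p[:,:2].astype(np.float32))))
go(.42,.15,.2,-.3)"
```

```text
time: 15.4
ee_pos: [0.5972, 0.1038, 0.139]
eef_rot: [3.141, 0.016, -0.059]
force: [2.2, 0.0, -0.2]
width: 0.0513
47 ((0.41941455006599426, 0.1521623730659485), 0.01689351722598076)
45 ((0.41923224925994873, 0.1523066908121109), 0.01676998659968376)
66 ((0.4183902144432068, 0.15210723876953125), 0.01223967969417572)
t 15.4 tcp [0.5972 0.1038 0.139 ] rpy [ 3.141  0.016 -0.059] w 0.0513 F [ 2.2  0.  -0.2] -> shift [-180.6  -35.7  -58.1] roll 0.241
```

```bash
python3 -m handwheel '[[0.2,-20,-5,-40,0.1],[0.2,-60,-15,-60,0.241],[0.2,-100,-25,-60,0.241],[0.2,-150,-35,-60,0.241],[0.2,-181,-38,-60,0.241]]'; python3 -m handwheel '[[0.2,0,0,0,0],[0.2,0,0,0,0],[0.2,0,0,0,0],[0.2,0,0,0,0],[0.2,0,0,0,0]]';python3 -c "
from h import *
f=robot.grab_frame('scene'); cv2.imwrite('pics/s4.png',cv2.resize(f['frame'][170:300,130:330,::-1],None,fx=4,fy=4))
go(.419,.152,.062,-.3)"
```

```text
time: 15.9
ee_pos: [0.4164, 0.1528, 0.2017]
eef_rot: [3.137, 0.017, -0.299]
force: [0.4, -0.5, 0.1]
width: 0.0511
time: 16.4
ee_pos: [0.4174, 0.1526, 0.2015]
eef_rot: [3.137, 0.017, -0.299]
force: [-0.2, -0.8, 0.2]
width: 0.0512
t 16.45 tcp [0.4171 0.1526 0.2015] rpy [ 3.137  0.017 -0.299] w 0.0511 F [-0.3  0.   0. ] -> shift [  4.4  -0.6 139.4] roll 0.001
```

View pics/s4.png

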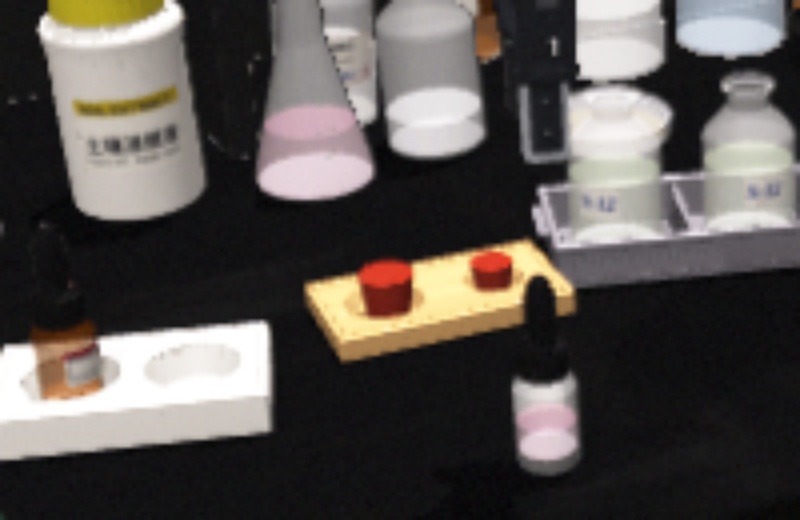

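Both bungs are seated, at (385,290) and (490,270). Descending on the dropper bottle.

```bash
python3 -m handwheel '[[0.2,4,-0.5,30,0],[0.2,4,-0.5,70,0],[0.2,4,-0.5,105,0],[0.2,4,-0.5,130,0],[0.2,4,-0.5,138,0]]';python3 -c "
from h import *
go(.419,.152,.061,-.3)"
```

```text
time: 16.95
ee_pos: [0.417, 0.1514, 0.061]
eef_rot: [3.135, 0.021, -0.3]
force: [-0.5, 0.1, -0.2]
width: 0.0511
t 16.95 tcp [0.417  0.1514 0.061 ] rpy [ 3.135  0.021 -0.3  ] w 0.0511 F [-0.5  0.1 -0.2] -> shift [ 1.7 -1.1 -0. ] roll 0.0
```

```bash
python3 -m handwheel '[[0.2,1.5,-1,0,0],[0,1.5,-1,0,0],[-0.2,1.5,-1,0,0],[-0.3,1.5,-1,0,0],[-1,1.5,-1,0,0]]';python3 -m handwheel '[[-1,0,0,0,0],[-1,0,0,0,0],[-1,0,0,-2,0],[-1,0,0,-6,0],[-1,0,0,-10,0]]';python3 -c "
from h import *
f=robot.grab_frame('scene'); cv2.imwrite('pics/s5.png',cv2.resize(f['frame'][180:310,170:370,::-1],None,fx=4,fy=4))
go(.5655,.2915,.13,-.3)"
```

```text
time: 17.45
ee_pos: [0.4202, 0.1522, 0.0625]
eef_rot: [3.136, 0.019, -0.3]
force: [-0.7, -0.6, 7.3]
width: 0.0281
time: 17.95
ee_pos: [0.4202, 0.1522, 0.0727]
eef_rot: [3.136, 0.019, -0.3]
force: [0.1, 0.7, -1.8]
width: 0.0279
t 18.0 tcp [0.4207 0.1523 0.0733] rpy [ 3.136  0.018 -0.3  ] w 0.0283 F [-0.3  0.2 -0.3] -> shift [  96.2 -175.5  -59.3] roll 0.0
```

View pics/s5.png

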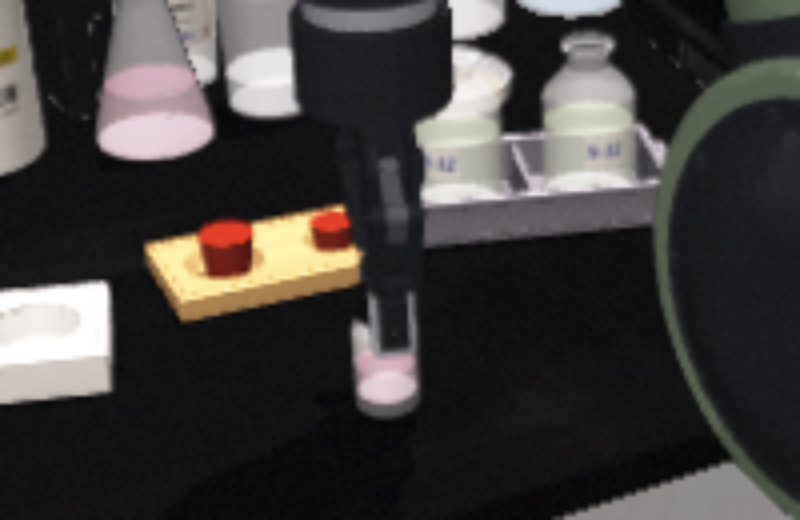

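The bottle is held upright at (387,370), just off the bench. Lifting and moving it to the stand.

```bash
python3 -m handwheel '[[-1,0,0,-30,0],[-1,0,0,-55,0],[-1,20,-35,-60,0],[-1,40,-73,-60,0],[-1,60,-110,-60,0]]';python3 -c "
from h import *
go(.5655,.2915,.13,-.3)"
```

```text
time: 18.5
ee_pos: [0.513, 0.2407, 0.1325]
eef_rot: [3.137, 0.017, -0.3]
force: [0.9, -0.3, 0.3]
width: 0.0278
t 18.5 tcp [0.513  0.2407 0.1325] rpy [ 3.137  0.017 -0.3  ] w 0.0278 F [ 0.9 -0.3  0.3] -> shift [ 35.2 -64.1   1.7] roll -0.0
```

```bash
python3 -m handwheel '[[-1,18,-32,0,0],[-1,35,-64,0,0],[-1,35,-64,0,0],[-1,35,-64,0,0],[-1,35,-64,0,0]]';python3 -c "
from h import *
f=robot.grab_frame('scene'); cv2.imwrite('pics/s6.png',cv2.resize(f['frame'][180:310,90:290,::-1],None,fx=4,fy=4))
go(.5655,.2915,.074,-.3)"
```

```text
time: 19.0
ee_pos: [0.5641, 0.2907, 0.1313]
eef_rot: [3.136, 0.018, -0.301]
force: [0.5, -0.3, -0.3]
width: 0.0284
t 19.05 tcp [0.5642 0.2906 0.1315] rpy [ 3.136  0.018 -0.301] w 0.0281 F [-0.8  0.5 -1.2] -> shift [ 2.  -1.6 57.5] roll -0.001
```

View pics/s6.png

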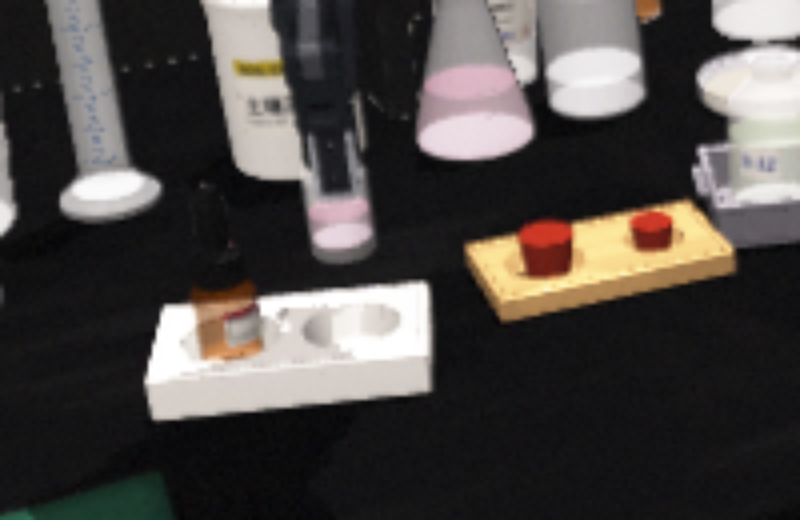

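The bottle is upright above the stand at (343,220), and the stored amber dropper (225,310) is undisturbed. Lowering.

```bash
python3 -m handwheel '[[-1,1.5,-1,15,0],[-1,1.5,-1,30,0],[-1,1.5,-1,45,0],[-1,1.5,-1,55,0],[-1,1.5,-1,57,0]]';python3 -m handwheel '[[-1,0,0,1,0],[-1,0,0,2,0],[-1,0,0,3,0],[-1,0,0,4,0],[-1,0,0,5,0]]';python3 -c "
from h import *
go(.5655,.2915,.0685,-.3)"
```

```text
time: 19.55
ee_pos: [0.5634, 0.2902, 0.0726]
eef_rot: [3.134, 0.02, -0.301]
force: [-0.0, 0.2, 0.1]
width: 0.028
time: 20.05
ee_pos: [0.5638, 0.2903, 0.0685]
eef_rot: [3.135, 0.019, -0.301]
force: [-2.4, -1.7, 9.5]
width: 0.0281
t 20.05 tcp [0.5638 0.2903 0.0685] rpy [ 3.135  0.019 -0.301] w 0.0281 F [-2.4 -1.7  9.5] -> shift [ 1.3 -1.6  0. ] roll -0.001
```

Contact at the expected height. I'll release, rise and check.

```bash
python3 -m handwheel '[[-0.2,0,0,0,0],[0.1,0,0,0,0],[0.2,0,0,0,0],[0.2,0,0,0,0],[0.2,0,0,0,0]]';python3 -m handwheel '[[0.2,0,0,-30,0],[0.2,0,0,-70,0],[0.2,0,0,-110,0],[0.2,0,0,-150,0],[0.2,0,0,-180,0]]';python3 -m handwheel '[[0.2,-40,40,0,0],[0.2,-80,80,0,0],[0.2,-120,120,0,0],[0.2,-160,160,0,0],[0.2,-200,200,0,0]]';python3 - <<'E'
from h import *
f=robot.grab_frame('top'); a=cv2.resize(f['frame'][170:270,140:390,::-1],None,fx=3.2,fy=3.2)
g=robot.grab_frame('scene'); b=cv2.resize(g['frame'][180:310,110:360,::-1],None,fx=3.2,fy=3.2)[:280]
cv2.imwrite('pics/fin.png',np.vstack([a,b])[:600])
w=cloud(f)
def H(n,x,y,yaw,Y,r,lo,hi,X=0):
    c=np.array([x,y])+Y*np.array([-np.sin(yaw),np.cos(yaw)])
    p=w[(np.hypot(w[...,0]-c[0],w[...,1]-c[1])<r)&(w[...,2]>lo)&(w[...,2]<hi)]
    if len(p)<3: print(n,"none");return
    e,q=cv2.minEnclosingCircle(p[:,:2].astype(np.float32)); d=np.array(e)-c
    print(n,len(p),"offset mm",(1e3*np.array([d@[np.cos(yaw),np.sin(yaw)],d@[-np.sin(yaw),np.cos(yaw)]])).round(1),"r",round(q,4),"ztop",np.percentile(p[:,2],97).round(3))
H("drop body",.5743,.3204,-.299,-.031,.024,.030,.058);H("drop cap",.5743,.3204,-.299,-.031,.024,.07,.13)
H("sample",.6065,-.0265,-.295,-.041,.036,.045,.13)
H("stored s",.6065,-.0265,-.295,.041,.036,.045,.13)
H("stored d",.5743,.3204,-.299,.031,.024,.030,.058)
H("large",.601,.1368,-.065,.033,.023,.024,.05);H("small",.601,.1368,-.065,-.033,.02,.020,.05)
go(.4,.1,.25,-.3)
E
```

```text
time: 20.55
ee_pos: [0.5638, 0.2903, 0.0685]
eef_rot: [3.135, 0.019, -0.301]
force: [-0.0, 0.4, -0.3]
width: 0.0514
time: 21.05
ee_pos: [0.568, 0.2907, 0.2513]
eef_rot: [3.136, 0.017, -0.301]
force: [0.4, -0.9, 0.4]
width: 0.0511
time: 21.55
ee_pos: [0.3445, 0.1733, 0.2552]
eef_rot: [3.136, 0.017, -0.301]
force: [0.6, -0.8, 1.4]
width: 0.0512
drop body 69 offset mm [-2.2 -2.8] r 0.0164 ztop 0.057
drop cap 104 offset mm [-2.3 -1.5] r 0.0132 ztop 0.113
sample 490 offset mm [-1.9 -0.2] r 0.0295 ztop 0.108
stored s 492 offset mm [-0.7  0.9] r 0.0296 ztop 0.108
stored d 79 offset mm [ 0.  -0.1] r 0.0171 ztop 0.058
large 125 offset mm [-0.9 -1.2] r 0.016 ztop 0.038
small 81 offset mm [3.  0.5] r 0.0174 ztop 0.033
t 21.65 tcp [0.339  0.1717 0.2542] rpy [ 3.132  0.023 -0.302] w 0.0511 F [ 0.8 -0.3 -0.1] -> shift [79.6 50.3  2.9] roll -0.002
```

View pics/fin.png

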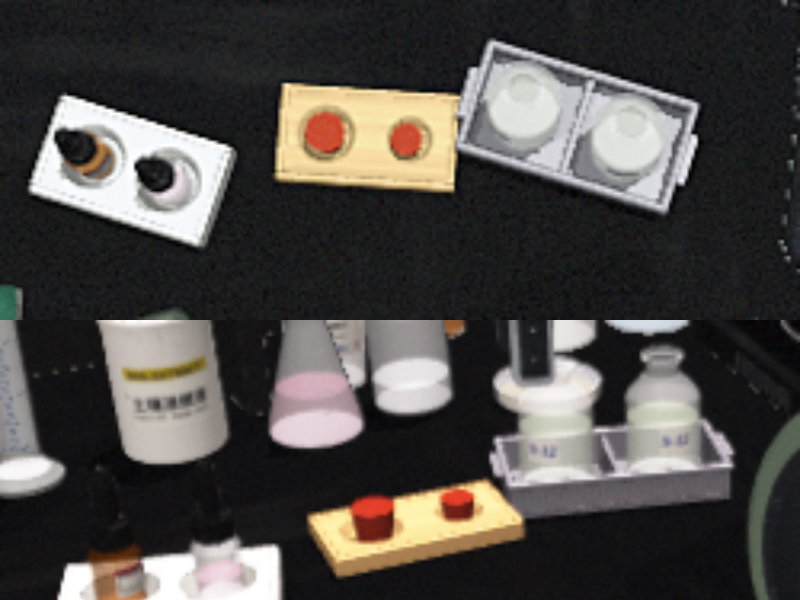

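All four stand in their places, but the small bung's outline at (406,140) looks stretched. I'll check the tilt of both bung tops by plane fit.

```bash
python3 - <<'E'
from h import *
for cam in("top","scene"):
  acc=[]
  for i in range(6):
    f=robot.grab_frame(cam); acc.append(cloud(f))
  w=np.nanmean(acc,0); im=f["frame"].astype(int)
  red=(im[...,0]>im[...,1]*2)&(im[...,0]>60)
  for n,c,r,z in(("large",(.603,.1695),.025,.026),("small",(.6,.104),.022,.021)):
    m=red&(np.hypot(w[...,0]-c[0],w[...,1]-c[1])<r)&(w[...,2]>z-.002); p=w[m]
    if cam=="scene": p=p[p[:,2]>np.percentile(p[:,2],95)-.0045]
    A=np.c_[p[:,:2]-p[:,:2].mean(0),np.ones(len(p))]; k=np.linalg.lstsq(A,p[:,2],rcond=None)[0]
    e=cv2.minEnclosingCircle(p[:,:2].astype(np.float32))
    print(cam,n,len(p),"slope",k[:2].round(3),"z",k[2].round(4),"rms",np.std(p[:,2]-A@k).round(4),"c",np.round(e[0],4),round(e[1],4),"z range",p[:,2].min().round(4),p[:,2].max().round(4))
f=robot.grab_frame('scene')
cv2.imwrite('pics/fin2.png',np.vstack([cv2.resize(f['frame'][225:265,200:280,::-1],None,fx=7,fy=7,interpolation=cv2.INTER_CUBIC),cv2.resize(robot.grab_frame('top')['frame'][190:232,225:305,::-1],None,fx=7,fy=7,interpolation=cv2.INTER_CUBIC)]))
E
```

```text
top large 111 slope [ 0.002 -0.018] z 0.0333 rms 0.0011 c [0.6015 0.1691] 0.0152 z range 0.0302 0.0356
top small 66 slope [ 0.031 -0.026] z 0.028 rms 0.0011 c [0.5954 0.1069] 0.0116 z range 0.0257 0.0313
scene large 81 slope [ 0.05 -0.02] z 0.03 rms 0.0009 c [0.6019 0.17  ] 0.0166 z range 0.0269 0.0313
scene small 50 slope [ 0.069 -0.02 ] z 0.0248 rms 0.0009 c [0.5955 0.1081] 0.0121 z range 0.0217 0.0262
```

View pics/fin2.png

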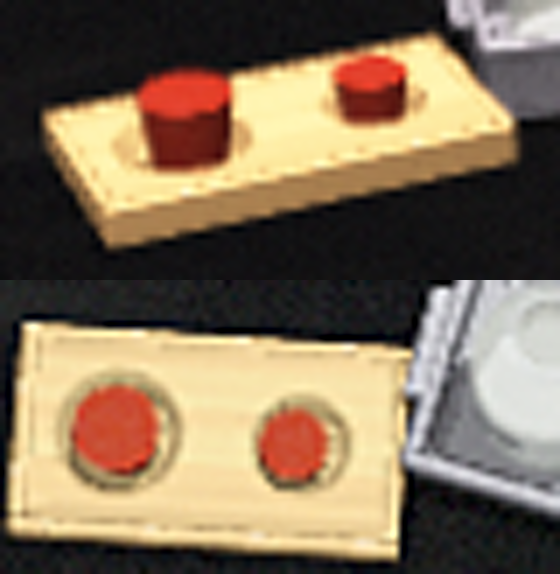

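Both bungs sit flat: the tops are within about 1 mm of the seated height, and the top-camera slopes are 0.04 or less. I'm handing in.

```bash
python3 -c "
from h import *
go(.4,.1,.25,-.3); print(robot.sign_off())"
```

```text
t 22.35 tcp [0.3464 0.1742 0.2552] rpy [ 3.136  0.018 -0.301] w 0.0514 F [-0.1  0.6 -1. ] -> shift [73.2 54.9  4.2] roll -0.001
the job is handed in; nothing more can be done
None
```

All four items are in their holders and the job is handed in at about 22 s, well inside the 104 s limit. The gripper was clear of everything and no verdict was reported.

Each item went down until it touched the floor of its place, at the expected height and with at most about 19 N upward, before I released it. Offsets below are from the fitted holder centres, measured by the top camera after release.

| Item | Place | Offset | Limit |
|---|---|---|---|
| Sample bottle | carrier, free compartment | about 2 mm | 13 mm |
| Dropper bottle | stand, free well | about 3 mm | 8 mm |
| Large bung | larger recess | about 1.5 mm | 8 mm |
| Small bung | smaller recess | about 4–5 mm | 8 mm |

- **Heights and tilt:** all tops were within about 1.5 mm of the seated height. The bung tops sloped 0.04 rad or less in the top camera.
- **Left in place:** both stored bottles stand in their places, within about 1 mm of their nominal centres. The timer was never approached, but I did not re-measure it at the end.
- **Checks that disagreed:**
  - My first check of the small bung gave too large a radius, probably from board points in the fit, and its outline looked stretched in the picture. A red-masked second fit showed it flat and seated.
  - The scene camera gave somewhat larger slopes (up to 0.07 rad) and bung tops about 3 mm lower than the top camera. I put that down to its shallow view and calibration. The slopes are still under the 0.12 rad limit.

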